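# Fit the amber tier to a tower light from behind the aerosol cans

## Robot

A 6-joint arm with a two-finger parallel gripper is mounted at the origin on the work surface. World frame = base frame: x ahead of the robot, y to its left, z up, the work surface at z = 0. Lengths are in m, angles in degrees, forces in N, time in s.
With the tool pointing down it reaches from about 0.375 to 0.9 m from the base axis. Payload 3.1 kg.
Tool frame: the origin (TCP) lies at the very end of the fingers, on their centre line; the grasp point (between the pads) lies bot.hold_point_z behind it (bot.hold_point_z is the distance from the TCP to the grasp point, in m); z points along the fingers, y is the line along which they close (so a half turn about z gives the same grasp; the last joint's range is limited). The gripper opens to 87 mm and grips with 3 to 60 N. Pads are 19 mm wide; open, the fingers measure 117 mm over their backs; the gripper's body (75 mm by 190 mm) begins 51 mm behind the grasp point.
Start: joints at [62.71, 30.224, 82.088, -0, 67.689, -10.227], TCP at [0.183, 0.597, 0.223] pointing down, gripper open.
Joint ranges: [-176.69, 176.69], [-43.24, 126.21], [12.49, 139.97], [-82, 262], [0, 151.66], [-163.58, 163.58]. Speed limits (degrees/s): [159.86, 159.86, 180, 180, 180, 180].

## Interface

Orientations are given as a 3x3 rotation matrix whose columns are the frame's x, y, z axes.
In Python, from rig import bot gives the robot as it stands.
- The arm moves only by the tool apply_moves, never from a script. Its argument "plan" is one flat list of numbers, 4 for each row, row after row: the shift along the world's x, y, z normalised to -1 to 1, where 1 is 0.05 m, then the turn about the world's z normalised to -1 to 1, where 1 is 10 degrees. A call has 1 to 12 rows; each row shifts and turns the commanded pose from where the row before left it; what a row does not reach is not made up. A row lasts 1/8 s, in which the tool goes at most 62.5 mm and 10.7 degrees, less where a joint would pass 70% of its speed; a pose out of reach is approached as far as the arm can. A call with a number of a shift or a turn outside -1 to 1 is refused whole. A call with a gripper value outside its range is refused whole. "grip" is the closure, from -1 (fully open) to 1 (shut), so that 0 is half open, set as the call begins (left out, the last holds). The fingers move at their own pace and stop on an object; the grip force is fixed at half the most. Time passes only in rows, so rows that do not move let the fingers close. It gives the time, the measured TCP pose, the force, the opening and the grip force at its end, in the units of the state.
- bot.read_state(): the state, without advancing time (a new reading comes with each control period).
- bot.capture(name): name is "scene" or "top" or "wrist"; returns (picture, depth): 400x640x3 uint8, red, green, blue; 400x640 float32, m along the optical axis (not along the pixel's ray), 0 where there is no reading.
- bot.camera_info(name): a dict with "vertical_fov" (degrees; the focal length in pixels is half the picture's height over the tangent of half this angle, whatever the lens; pixels are square), "cx", "cy" (the principal point, pixels), "k1" (the pictures are not rectified: a ray, as slopes to the right and down, at radius r is drawn at 1 + k1 r^2 times it, then the intrinsics apply), "rvec" (rotation vector, rad) and "tvec" (3), from world to camera coordinates, as OpenCV has them; the wrist camera has in their place "mount" (4x4, takes a point from camera to tool coordinates, whose origin is the TCP and whose axes are the flange's). Camera axes: x right, y down, z forward; pixel columns grow to the right and rows downward; lengths in m; the calibration is good to about 2 mm. A picture is of the moment at which its call begins: read the wrist's pose just before it. camera_info takes no time and is no camera call.
- bot.hand_in(): hands the job in; it is judged then, once.
Trained networks look in the newest picture that a camera, given by its name, has taken for a name from the list of things; names that differ only in an ending like _2 or _b are one class to them, and where a whole thing is asked for, a point or a joint stands for the part that bears it (a point fixed in the world has none). Each returns a list of dicts, best first, with "p" (0 to 1); they miss things now and then, are a little off and sometimes report something else, mostly with a low value. They report only what shows in the picture. A call takes as long as a camera call.
- bot.outline_of(camera, target): "mask" (400x640 bool, what is visible of it) and "xy" ([column, row] as shares, 0 to 1, of the picture: columns of its width, rows of its height, amid what is visible of it).
- bot.pinpoint(camera, target): "xy" ([column, row] as shares, 0 to 1, of the picture: columns of its width, rows of its height: a listed point, or the origin of a listed thing).
The state is a dict: "time_s": time; "joint_positions": joint angles; "qvel": joint speeds; "tau": joint torques, N m; "position": TCP position; "tcp_rot": TCP orientation; "force": force on the tool from outside, world axes, zero at the start; "moment": the same for the moment, N m; "opening": opening from 0.0 (shut) to 1.0 (fully open); "grasp_force": force on a finger pad.
Only numpy, scipy, OpenCV 4.12 (cv2) and the standard library are available. Lean on these libraries where they do the work, as an engineer would, in place of code of your own. Each camera call takes 0.05 s, during which the arm holds its last target. There are 200 camera calls.

## Task

Move all three aerosol cans out of the tray onto the black side mat, then fetch the amber lamp module from behind them, set it in the bayonet socket on the tower light and lock it with a quarter turn clockwise. Only then put each can back in the tray, upright and centred on the rectangle of its own colour. Leave the green module where it stands.

Things in the scene. Friction and masses are not known exactly. Their poses are not given: they have to be found in the camera images.
- can_red: red aerosol can, upright, 54 mm diameter: straight metal body up to 103 mm above its underside, then a shoulder, and a 35 mm diameter red cap from 115 to 140 mm; about 0.2 kg. Origin: centre of its underside, z up along the can. Starts standing on its own coloured rectangle
- can_white: white aerosol can, upright, 54 mm diameter: straight metal body up to 103 mm above its underside, then a shoulder, and a 35 mm diameter white cap from 115 to 140 mm; about 0.2 kg. Origin: centre of its underside, z up along the can. Starts standing on its own coloured rectangle
- can_blue: blue aerosol can, upright, 54 mm diameter: straight metal body up to 103 mm above its underside, then a shoulder, and a 35 mm diameter blue cap from 115 to 140 mm; about 0.2 kg. Origin: centre of its underside, z up along the can. Starts standing on its own coloured rectangle
- pad_red: red rectangle painted on the tray floor, the place of the red can, 66 mm (its x) by 84 mm (its y), flat. Origin: its centre, at the level of the tray floor, 12 mm above the table. Rectangles lie in a row along their y, 95 mm apart, along the front of the tray; which colour lies where changes. The tray rim is 28 mm high except in front
- pad_white: white rectangle painted on the tray floor, the place of the white can, 66 mm (its x) by 84 mm (its y), flat. Origin: its centre, at the level of the tray floor, 12 mm above the table. Rectangles lie in a row along their y, 95 mm apart, along the front of the tray; which colour lies where changes. The tray rim is 28 mm high except in front
- pad_blue: blue rectangle painted on the tray floor, the place of the blue can, 66 mm (its x) by 84 mm (its y), flat. Origin: its centre, at the level of the tray floor, 12 mm above the table. Rectangles lie in a row along their y, 95 mm apart, along the front of the tray; which colour lies where changes. The tray rim is 28 mm high except in front
- module_amber: amber tower-light module: cylinder 52 mm diameter, 70 mm tall, black foot and band; two opposite black lugs at the very bottom, 14 mm wide, 6 mm thick, reaching 36 mm from the axis; 0.12 kg. Origin: centre of its underside; x axis along the lugs, z up. Starts in the back row of the tray, 62 mm behind the row of cans, 100 mm from the green one, lugs roughly along the row
- module_green: green tower-light module: cylinder 52 mm diameter, 70 mm tall, black foot and band; two opposite black lugs at the very bottom, 14 mm wide, 6 mm thick, reaching 36 mm from the axis; 0.12 kg. Origin: centre of its underside; x axis along the lugs, z up. Stays in the back row of the tray
- lamp: Tower light, fixed: 100 mm foot, red tier, grey 92 mm socket. Origin: centre of its underside, on the table. Seat 55 mm above it. Claws at +x and -x, each +-0.55 rad wide; inner edge 30 mm, wall 40 mm from axis; underside 8.5, top 13 mm above seat. Insert with lugs along lamp y (+-0.7 rad), centred to 3 mm; turn clockwise from above until lugs lie along lamp x under the claws; stop 0.15 rad beyond
- mat: Black rubber side mat, fixed, 140 mm (its x) by 310 mm (its y), 3 mm thick; room for the three cans in a row along y. Origin: centre of its underside, on the table

How it is judged (in metres and radians):
On the way, in this order (a step that is already met when the one before it is completed fails the run):
1. all three cans stand on the side mat, released (x of can_red in the frame of mat between -0.075 and 0.075 m and y of can_red in the frame of mat between -0.16 and 0.16 m and z of each of can_red, can_white, can_blue in the frame of mat below 0.01 m and angle between each of can_red, can_white, can_blue's own z axis and vertical below 0.15 rad and x of can_white in the frame of mat between -0.075 and 0.075 m and y of can_white in the frame of mat between -0.16 and 0.16 m and x of can_blue in the frame of mat between -0.075 and 0.075 m and y of can_blue in the frame of mat between -0.16 and 0.16 m and contact force between each of can_red, can_white, can_blue and the fingers below 0.1 N and linear speed of each of can_red, can_white, can_blue below 0.02 m/s), for 0.2 s.
2. the amber module sits on the lamp's seat, turned home under the claws and released, while the cans still stand on the mat (horizontal distance between module_amber and lamp below 0.007 m and z of module_amber in the frame of lamp between 0.05 and 0.059 m and angle between the x axis of module_amber and the x axis of lamp, either way round below 0.35 rad and angle between module_amber's own z axis and vertical below 0.12 rad and contact force between module_amber and the fingers below 0.1 N and linear speed of module_amber below 0.02 m/s and x of can_red in the frame of mat between -0.075 and 0.075 m and y of can_red in the frame of mat between -0.16 and 0.16 m and z of each of can_red, can_white, can_blue in the frame of mat below 0.01 m and angle between each of can_red, can_white, can_blue's own z axis and vertical below 0.15 rad and x of can_white in the frame of mat between -0.075 and 0.075 m and y of can_white in the frame of mat between -0.16 and 0.16 m and x of can_blue in the frame of mat between -0.075 and 0.075 m and y of can_blue in the frame of mat between -0.16 and 0.16 m), for 0.2 s.
At the end, for the whole second after the job is handed in: Amber module on the seat (within 7 mm of the axis, 4 mm in height), lugs within 0.35 rad of the lamp x axis; each can upright within 15 mm of the centre of its own colour's rectangle; green module upright within 15 mm of its start; all released and at rest (horizontal distance between module_amber and lamp below 0.007 m and z of module_amber in the frame of lamp between 0.05 and 0.059 m and angle between the x axis of module_amber and the x axis of lamp, either way round below 0.35 rad and angle between module_amber's own z axis and vertical below 0.12 rad and contact force between each of module_amber, can_red, can_white, can_blue and the fingers below 0.1 N and linear speed of each of module_amber, can_red, can_white, can_blue below 0.02 m/s and horizontal distance between can_red and pad_red below 0.015 m and z of can_red in the frame of pad_red below 0.006 m and angle between each of can_red, can_white, can_blue's own z axis and vertical below 0.1 rad and horizontal distance between can_white and pad_white below 0.015 m and z of can_white in the frame of pad_white below 0.006 m and horizontal distance between can_blue and pad_blue below 0.015 m and z of can_blue in the frame of pad_blue below 0.006 m and distance of module_green from where it was at the start of the episode below 0.015 m and angle between module_green's own z axis and vertical below 0.15 rad); the robot touches nothing.
It fails at once if the amber module is taken from the tray while a can is not standing on the mat (distance of module_amber from where it was at the start of the episode above 0.025 m and horizontal distance between module_amber and lamp above 0.02 m and not ((x of can_red in the frame of mat between -0.075 and 0.075 m and y of can_red in the frame of mat between -0.16 and 0.16 m and z of can_red in the frame of mat below 0.01 m and angle between can_red's own z axis and vertical below 0.15 rad) and (x of can_white in the frame of mat between -0.075 and 0.075 m and y of can_white in the frame of mat between -0.16 and 0.16 m and z of can_white in the frame of mat below 0.01 m and angle between can_white's own z axis and vertical below 0.15 rad) and (x of can_blue in the frame of mat between -0.075 and 0.075 m and y of can_blue in the frame of mat between -0.16 and 0.16 m and z of can_blue in the frame of mat below 0.01 m and angle between can_blue's own z axis and vertical below 0.15 rad))).
It fails at once if the green module is moved from its place or tipped (not (distance of module_green from where it was at the start of the episode below 0.015 m and angle between module_green's own z axis and vertical below 0.15 rad)).
It also fails if it takes over 149 s, if anything falls off the work surface, if the arm or the gripper's body presses on something with over 40 N, if the wrist force passes 120 N, or if a joint passes its speed limit or range.

## Working session

There is one attempt and no reset: what is moved stays moved. The work goes in short steps, Python scripts to look and compute and a tool call to move; the robot and the scene stay as the last step left them, time stands still between calls to the robot, and variables do not carry over. Pictures are saved under pics/ and viewed, at most 14 in all, crops included, and the job is handed in when it is done.

Besides the shell and the picture viewer there is one more tool, called after "Emit:" as name(argument=value, ...) on one line, values as JSON. apply_moves: Moves the arm, as the interface text tells. Its arguments: {"type":"object","properties":{"plan":{"type":"array","items":{"type":"number"}},"grip":{"type":"number"}},"required":["plan"]}

```bash
mkdir -p pics; ls
cat > h.py <<'E'
from rig import bot
import numpy as np, cv2
def save(cam,name):
    p,d=bot.capture(cam); cv2.imwrite(f'pics/{name}.png',p[:,:,::-1]); return p,d
def K(cam):
    i=bot.camera_info(cam); f=200/np.tan(np.radians(i['vertical_fov'])/2); return i,f
def pose(cam,st=None):
    i,f=K(cam)
    if 'mount' in i:
        st=st or bot.read_state(); M=np.array(i['mount']); R=np.array(st['tcp_rot']); 
        return R@M[:3,:3], R@M[:3,3]+np.array(st['position'])
    R=cv2.Rodrigues(np.array(i['rvec'],float))[0]; return R.T, -R.T@np.array(i['tvec']).ravel()
def slopes(cam,uv):
    i,f=K(cam); uv=np.atleast_2d(np.asarray(uv,float)); d=(uv-[i['cx'],i['cy']])/f
    s=d.copy()
    for _ in range(20): s=d/(1+i['k1']*(s**2).sum(1,keepdims=True))
    return s
def at_z(cam,uv,z,st=None):
    R,t=pose(cam,st); s=slopes(cam,uv); r=np.c_[s,np.ones(len(s))]@R.T
    return t+r*((z-t[2])/r[:,2])[:,None]
def cloud(cam,d,mask,st=None):
    R,t=pose(cam,st); v,u=np.nonzero(mask&(d>0)); s=slopes(cam,np.c_[u,v])
    return t+(np.c_[s,np.ones(len(s))]*d[v,u][:,None])@R.T
E
python3 - <<'E'
from h import *
for c in ('scene','top'):
    save(c,c+'0'); print(c,bot.camera_info(c),pose(c))
print(bot.hold_point_z, bot.read_state())
print(bot.camera_info('wrist'))
E
```

```text
pics
scene {'vertical_fov': 57.7776695023946, 'cx': 318.8868949946574, 'cy': 195.7893026437488, 'k1': -0.07523815136857756, 'rvec': array([ 1.28095625,  2.33108496, -0.86927904]), 'tvec': array([ 0.28668261, -0.30483787,  1.1187903 ])} (array([[-0.5347825 ,  0.63585531, -0.55650311],
       [ 0.84497887,  0.40576182, -0.34837919],
       [ 0.00428896, -0.65654046, -0.75427861]]), array([0.9697559 , 0.27121408, 0.64251163]))
top {'vertical_fov': 48.708287957358976, 'cx': 319.4046962150732, 'cy': 202.65918624466187, 'k1': 0.021352607990600028, 'rvec': array([ 2.1571066 , -2.20234633,  0.03695831]), 'tvec': array([0.0279616 , 0.57293107, 1.12959163])} (array([[-0.0200169 , -0.99808068,  0.05860272],
       [-0.999485  ,  0.02144659,  0.02386989],
       [-0.02508091, -0.05809474, -0.99799597]]), array([ 0.506194  , -0.01130345,  1.16131347]))
0.0187 {'time_s': 0.1, 'joint_positions': array([ 6.27102222e+01,  3.02739073e+01,  8.21489484e+01, -1.09362550e-03,
        6.76872519e+01, -1.02281970e+01]), 'qvel': array([ 0.02843539, -0.18355125, -0.16478611,  0.00803868, -0.085783  ,
       -
[... 320 characters left out ...]
e-03],
       [ 3.23877585e-04, -1.89433258e-03, -9.99998153e-01]]), 'force': array([ 0.70643538, -0.58107406,  0.26304856]), 'moment': array([-0.01036612,  0.06909781, -0.01041489]), 'grasp_force': 0.0, 'opening': 0.9989835782171446}
{'vertical_fov': 64.67239861004647, 'cx': 318.3559088768045, 'cy': 198.7445650152478, 'k1': -0.020222494589286905, 'mount': array([[-5.25190149e-04, -9.61077498e-01, -2.76278423e-01,
         7.65934932e-02],
       [ 9.99999716e-01, -3.55329687e-04, -6.64875060e-04,
         6.10335396e-04],
       [ 5.40826533e-04, -2.76278694e-01,  9.61077411e-01,
        -1.60908049e-01],
       [ 0.00000000e+00,  0.00000000e+00,  0.00000000e+00,
         1.00000000e+00]])}
```

Run:
```python
import cv2,numpy as np
a=cv2.imread('pics/scene0.png');b=cv2.imread('pics/top0.png')
o=np.vstack([a,b]);cv2.imwrite('pics/both0.png',cv2.resize(o,(480,600)))
```

```text
(no output)
```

View pics/top0.png

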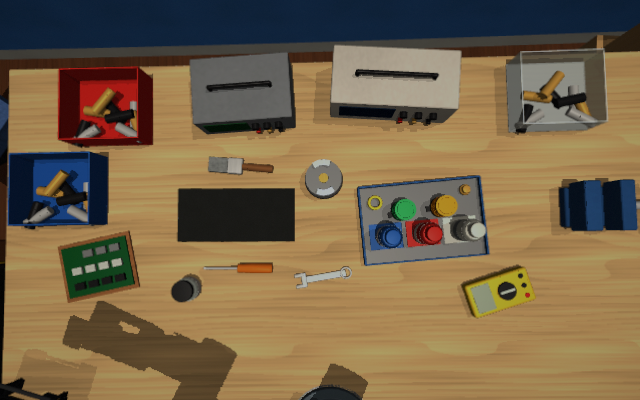

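View pics/scene0.png

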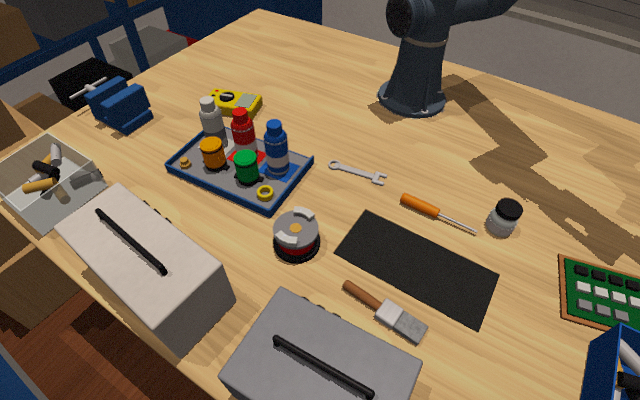

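The top view has +x up and +y left. The tray is at about (425,220), with blue, red and white cans at (389,235), (428,232) and (470,230). The amber module is at (444,205), green at (403,208), the lamp at (324,179) and the mat at (236,215). The scene view shows the claws on the lamp.

```bash
cat >> h.py <<'E'
def circ(xy):
    A=np.c_[2*xy,np.ones(len(xy))]; s=np.linalg.lstsq(A,(xy**2).sum(1),rcond=None)[0]; return s[:2],np.sqrt(s[2]+s[:2]@s[:2])
def top_circle(cam,d,mask,zlo,zhi,st=None):
    P=cloud(cam,d,mask,st); P=P[(P[:,2]>zlo)&(P[:,2]<zhi)]
    (x,y),r=cv2.minEnclosingCircle((P[:,:2]*1000).astype(np.float32)); return np.array([x,y])/1000,r/1000,np.median(P[:,2]),len(P)
E
python3 - <<'E'
from h import *
p,d=save('top','t1'); 
M={}
for n in ['can_red','can_white','can_blue','module_amber','module_green','pad_red','pad_white','pad_blue','lamp','mat']:
    L=bot.outline_of('top',n)
    if not L: print(n,None); continue
    m=L[0]['mask'];M[n]=m; P=cloud('top',d,m)
    z=P[:,2]; zt=np.percentile(z,95); 
    Q=P[z>zt-0.006] if n[:3]!='pad' and n!='mat' else P
    rr=cv2.minAreaRect((Q[:,:2]*1000).astype(np.float32)); 
    print(n,round(L[0]['p'],2),m.sum(),len(L),'ztop',zt.round(4),'ctr',np.round(np.median(Q,0),4),'rect',np.round(rr[0],1),np.round(rr[1],1),round(rr[2],1))
np.savez('m.npz',d=d,**M)
x=cv2.resize(p[130:280,160:500],None,fx=2.3,fy=2.3,interpolation=cv2.INTER_CUBIC);cv2.imwrite('pics/crop1.png',x[:,:,::-1])
E
```

```text
can_red 0.79 573 1 ztop 0.1543 ctr [ 0.4911 -0.245   0.152 ] rect [ 491.2 -245.2] [31.7 31.7] 88.6
can_white 0.89 648 1 ztop 0.154 ctr [ 0.4981 -0.3411  0.1522] rect [ 496.8 -341.8] [31.9 32.5] 64.8
can_blue 0.71 480 1 ztop 0.1536 ctr [ 0.484  -0.1523  0.1521] rect [ 483.9 -152.6] [32.5 31.7] 88.8
module_amber 0.7 474 1 ztop 0.0855 ctr [ 0.5566 -0.2924  0.0828] rect [ 556.1 -292.5] [48.8 46.4] 89.2
module_green 0.74 485 2 ztop 0.1536 ctr [ 0.484  -0.1523  0.1521] rect [ 483.9 -152.6] [32.5 31.7] 88.8
pad_red 0.55 268 2 ztop 0.0166 ctr [ 0.5007 -0.22    0.0128] rect [ 491.4 -247.2] [65.7 83.5] 3.3
pad_white 0.73 304 2 ztop 0.0156 ctr [ 0.5089 -0.3158  0.0129] rect [ 498.6 -341.1] [65.6 82.4] 4.0
pad_blue 0.52 316 1 ztop 0.0162 ctr [ 0.4922 -0.1278  0.0127] rect [ 484.8 -153. ] [65.7 83.5] 4.3
lamp 0.9 1157 1 ztop 0.069 ctr [0.6063 0.0039 0.0679] rect [633.7   4.5] [88.1 44.9] 6.3
mat 0.81 6153 2 ztop 0.0063 ctr [0.5487 0.2361 0.0026] rect [549.5 237.7] [308.9 137.8] 88.9
```

View pics/crop1.png

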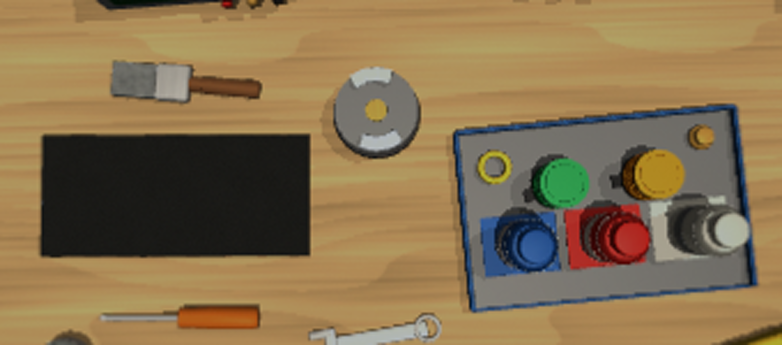

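Run:
```python
from h import *
Z=np.load('m.npz'); d=Z['d']; p=cv2.imread('pics/t1.png').astype(int)
P=cloud('top',d,Z['lamp']); v,u=np.nonzero(Z['lamp']&(d>0)); c=p[v,u]
print('z pct',np.percentile(P[:,2],[5,25,50,75,95]))
w=(c.min(1)>165); print(w.sum())
Q=P[w]; a=Q[Q[:,0]>Q[:,0].mean()];b=Q[Q[:,0]<Q[:,0].mean()]
# claw top z 68mm; use plane intersection
for q,s in ((a,1),(b,-1)): print(len(q),q.mean(0),q.min(0),q.max(0))
D=a.mean(0)-b.mean(0); print('mid',(a.mean(0)+b.mean(0))/2,'ang',np.degrees(np.arctan2(D[1],D[0])))
am=(c[:,2]>c[:,0]+60)&(c[:,2]>150); print('hub',am.sum(),P[am].mean(0))
top=P[P[:,2]>0.05]; print('outer',cv2.minEnclosingCircle((top[:,:2]*1000).astype(np.float32)))
g=(abs(d)>0)
rgb=p[:,:,::-1]; gm=(rgb[:,:,1]>rgb[:,:,0]+60)&(rgb[:,:,1]>rgb[:,:,2]+20); gm[:, :360]=0; gm[:,470:]=0; gm[:170]=0
G=cloud('top',d,gm); G=G[G[:,2]>.075]; print('green',len(G),cv2.minEnclosingCircle((G[:,:2]*1000).astype(np.float32)))
```

```text
z pct [0.01313232 0.05314924 0.0552157  0.05737609 0.06896104]
170
81 [0.6702417  0.00886999 0.06799015] [ 0.6591452  -0.01114211  0.06301103] [0.67720368 0.02897469 0.07243501]
89 [5.99011166e-01 1.06627197e-04 6.74457158e-02] [ 0.59136656 -0.01954945  0.06246795] [0.60886276 0.02041067 0.07184837]
mid [0.63462643 0.00448831 0.06771793] ang 7.013749217536811
hub 64 [0.63428631 0.00399283 0.05498865]
outer ((634.8032836914062, 4.605072021484375), 45.86193084716797)
green 354 ((549.5387573242188, -193.2902069091797), 25.717790603637695)
```

Emit:
apply_moves(plan=[0.5,-1,0,0.18,0.5,-1,0,0.18,0.5,-1,0,0.18,0.5,-1,0,0.18,0.5,-1,0,0.18,0.5,-1,0,0.18,0.5,-1,0,0.18,0.5,-1,0,0.18,0.5,-1,0,0.18,0.5,-1,0,0.18,0.5,-1,0,0.18,0.5,-1,0,0.18], grip=-0.6)

```text
time_s: 2.15
position: [0.4842, -0.0044, 0.2229]
tcp_rot: [[-0.997, -0.08, 0.001], [-0.08, 0.997, 0.0], [-0.001, -0.0, -1.0]]
force: [1.6, 0.3, -0.5]
opening: 0.801
grasp_force: 0.0
```

Emit:
apply_moves(plan=[0,-1,0,0,0,-1,0,0,0,-0.96,0,0,0,0,-0.6,0,0,0,-0.7,0,0,0,-0.7,0,0,0,-0.64,0,0,0,0,0])

```text
time_s: 3.15
position: [0.4819, -0.1498, 0.0888]
tcp_rot: [[-0.997, -0.079, -0.004], [-0.079, 0.997, 0.003], [0.004, 0.003, -1.0]]
force: [-0.2, 0.1, -0.1]
opening: 0.796
grasp_force: 0.0
```

Emit:
apply_moves(plan=[0,0,0,0,0,0,0,0,0,0,0,0,0,0,0,0], grip=1)

```text
time_s: 3.65
position: [0.4845, -0.1513, 0.0919]
tcp_rot: [[-0.997, -0.079, 0.003], [-0.079, 0.997, -0.002], [-0.003, -0.002, -1.0]]
force: [0.2, -0.7, 6.9]
opening: 0.611
grasp_force: 30.0
```

Emit:
apply_moves(plan=[0,0,0.6,0,0,0,0.8,0,0,0.5,0.6,0,0.13,0.9,0,0,0.13,1,0,0,0.13,1,0,0,0.13,1,0,0,0.13,1,0,0,0.13,1,0,0,0.13,1,0,0,0.13,1,0,0,0.13,1,0,0])

```text
time_s: 5.15
position: [0.541, 0.321, 0.19]
tcp_rot: [[-0.997, -0.079, -0.002], [-0.079, 0.997, -0.001], [0.002, -0.0, -1.0]]
force: [0.3, -0.2, -2.2]
opening: 0.612
grasp_force: 30.0
```

Emit:
apply_moves(plan=[0.13,0.4,0,0,0,0,-0.6,0,0,0,-0.8,0,0,0,-0.5,0,0,0,-0.26,0,0,0,0,0,0,0,0,0])

```text
time_s: 6.02
position: [0.5485, 0.3396, 0.083]
tcp_rot: [[-0.997, -0.079, 0.001], [-0.079, 0.997, 0.0], [-0.001, 0.0, -1.0]]
force: [-0.6, -0.3, -2.1]
opening: 0.614
grasp_force: 30.0
```

Emit:
apply_moves(plan=[0,0,0,0,0,0,0,0,0,0,0.7,0,0,0,0.8,0], grip=-0.6)

```text
time_s: 6.52
position: [0.5479, 0.3393, 0.1578]
tcp_rot: [[-0.997, -0.079, -0.002], [-0.079, 0.997, -0.001], [0.002, -0.001, -1.0]]
force: [0.4, -0.4, -0.6]
opening: 0.795
grasp_force: 0.0
```

Emit:
apply_moves(plan=[0,-0.3,1,0,-0.1,-1,0,0,-0.1,-1,0,0,-0.1,-1,0,0,-0.1,-1,0,0,-0.1,-1,0,0,-0.1,-1,0,0,-0.1,-1,0,0,-0.1,-1,0,0,-0.1,-1,0,0,-0.1,-1,0,0,-0.1,-1,0,0])

```text
time_s: 8.02
position: [0.4933, -0.2273, 0.2081]
tcp_rot: [[-0.997, -0.079, 0.001], [-0.079, 0.997, -0.001], [-0.001, -0.001, -1.0]]
force: [1.1, 0.1, 0.1]
opening: 0.801
grasp_force: 0.0
```

Emit:
apply_moves(plan=[-0.03,-0.4,0,0,0,0,-0.3,0,0,0,-0.8,0,0,0,-0.8,0,0,0,-0.45,0,0,0,0,0])

```text
time_s: 8.78
position: [0.4902, -0.242, 0.0877]
tcp_rot: [[-0.997, -0.081, -0.005], [-0.081, 0.997, 0.005], [0.005, 0.005, -1.0]]
force: [0.7, 0.0, 0.4]
opening: 0.804
grasp_force: 0.0
```

Emit:
apply_moves(plan=[0,0,0,0,0,0,0,0,0,0,0,0], grip=1)

```text
time_s: 9.15
position: [0.4926, -0.2456, 0.0912]
tcp_rot: [[-0.997, -0.079, 0.002], [-0.079, 0.997, -0.001], [-0.002, -0.001, -1.0]]
force: [0.6, 1.7, 3.0]
opening: 0.613
grasp_force: 30.0
```

Emit:
apply_moves(plan=[0,0,0.6,0,0,0,0.8,0,0,0.5,0.6,0,0.13,0.9,0,0,0.13,1,0,0,0.13,1,0,0,0.13,1,0,0,0.13,1,0,0,0.13,1,0,0,0.13,1,0,0,0.13,1,0,0,0.13,1,0,0])

```text
time_s: 10.65
position: [0.5502, 0.226, 0.1903]
tcp_rot: [[-0.997, -0.079, 0.0], [-0.079, 0.997, -0.0], [-0.0, -0.0, -1.0]]
force: [1.2, -0.5, -2.0]
opening: 0.608
grasp_force: 30.0
```

Emit:
apply_moves(plan=[0,0.26,0,0,0,0,-0.6,0,0,0,-0.8,0,0,0,-0.5,0,0,0,-0.26,0,0,0,0,0,0,0,0,0])

```text
time_s: 11.52
position: [0.5509, 0.2372, 0.0827]
tcp_rot: [[-0.997, -0.079, 0.001], [-0.079, 0.997, 0.0], [-0.001, 0.0, -1.0]]
force: [0.8, 0.7, -1.8]
opening: 0.613
grasp_force: 30.0
```

Emit:
apply_moves(plan=[0,0,0,0,0,0,0,0,0,0,0.7,0,0,0,0.8,0], grip=-0.6)

```text
time_s: 12.02
position: [0.5499, 0.2373, 0.1573]
tcp_rot: [[-0.997, -0.079, -0.002], [-0.079, 0.997, -0.0], [0.002, -0.0, -1.0]]
force: [0.8, 0.4, -0.6]
opening: 0.794
grasp_force: 0.0
```

Emit:
apply_moves(plan=[0,-0.3,1,0,-0.1,-1,0,0,-0.1,-1,0,0,-0.1,-1,0,0,-0.1,-1,0,0,-0.1,-1,0,0,-0.1,-1,0,0,-0.1,-1,0,0,-0.1,-1,0,0,-0.1,-1,0,0,-0.1,-1,0,0,-0.05,-1,0,0])

```text
time_s: 13.52
position: [0.4975, -0.3292, 0.2074]
tcp_rot: [[-0.997, -0.079, 0.0], [-0.079, 0.997, -0.0], [-0.0, -0.0, -1.0]]
force: [0.6, -0.3, -0.4]
opening: 0.802
grasp_force: 0.0
```

Emit:
apply_moves(plan=[0,-0.28,0,0,0,0,-0.3,0,0,0,-0.8,0,0,0,-0.8,0,0,0,-0.44,0,0,0,0,0])

```text
time_s: 14.28
position: [0.4964, -0.3377, 0.0875]
tcp_rot: [[-0.997, -0.081, -0.005], [-0.081, 0.997, 0.005], [0.004, 0.006, -1.0]]
force: [-1.1, 0.4, -0.2]
opening: 0.797
grasp_force: 0.0
```

Emit:
apply_moves(plan=[0,0,0,0,0,0,0,0,0,0,0,0], grip=1)

```text
time_s: 14.65
position: [0.4986, -0.3421, 0.0914]
tcp_rot: [[-0.997, -0.079, 0.002], [-0.079, 0.997, -0.002], [-0.002, -0.002, -1.0]]
force: [0.6, -0.4, 3.1]
opening: 0.611
grasp_force: 29.9
```

Emit:
apply_moves(plan=[0,0,0.6,0,0,0,0.8,0,0,0.5,0.6,0,0.12,0.9,0,0,0.12,1,0,0,0.12,1,0,0,0.12,1,0,0,0.12,1,0,0,0.12,1,0,0,0.12,1,0,0,0.12,1,0,0,0.12,1,0,0])

```text
time_s: 16.15
position: [0.5516, 0.13, 0.1903]
tcp_rot: [[-0.997, -0.079, 0.0], [-0.079, 0.997, -0.0], [-0.0, -0.0, -1.0]]
force: [0.4, -0.5, -2.0]
opening: 0.605
grasp_force: 29.9
```

Emit:
apply_moves(plan=[0,0.18,0,0,0,0,-0.6,0,0,0,-0.8,0,0,0,-0.5,0,0,0,-0.26,0,0,0,0,0,0,0,0,0])

```text
time_s: 17.02
position: [0.5524, 0.1371, 0.0826]
tcp_rot: [[-0.997, -0.079, 0.001], [-0.079, 0.997, 0.0], [-0.001, -0.0, -1.0]]
force: [-0.4, 0.3, -1.5]
opening: 0.612
grasp_force: 30.0
```

Emit:
apply_moves(plan=[0,0,0,0,0,0,0,0,0,0,0.7,0,0,0,0.8,0,-1,0,0.5,0,-1,0,0,0,0,0,0,0,0,0,0,0], grip=-0.6)

```text
time_s: 18.02
position: [0.4531, 0.1376, 0.1827]
tcp_rot: [[-0.997, -0.079, 0.003], [-0.079, 0.997, 0.0], [-0.003, -0.0, -1.0]]
force: [0.9, -0.9, 0.5]
opening: 0.799
grasp_force: 0.0
```

Run:
```python
from h import *
p,d=save('top','t2')
L=bot.outline_of('top','module_amber')[0]; m=L['mask']
P=cloud('top',d,m); Q=P[P[:,2]>.077]; print(L['p'],len(Q),cv2.minEnclosingCircle((Q[:,:2]*1000).astype(np.float32)),np.median(Q,0))
for n in ['can_red','can_white','can_blue']:
    L=bot.outline_of('top',n)
    if L:
        P=cloud('top',d,L[0]['mask']); zt=np.percentile(P[:,2],95);Q=P[P[:,2]>zt-.006]; print(n,L[0]['p'],zt,cv2.minEnclosingCircle((Q[:,:2]*1000).astype(np.float32)))
x=cv2.resize(p[160:280,160:500],None,fx=2.3,fy=2.3,interpolation=cv2.INTER_CUBIC)
y=cv2.resize(p[170:250,360:490],None,fx=6,fy=4.0,interpolation=cv2.INTER_CUBIC)[:, :782]
cv2.imwrite('pics/c2.png',np.vstack([x,cv2.resize(y,(x.shape[1],320))])[:,:,::-1])
```

```text
0.78 371 ((557.1604614257812, -292.4814147949219), 26.224573135375977) [ 0.55716282 -0.29186896  0.08233798]
can_red 0.89 0.14491966603794104 ((548.3822631835938, 235.989990234375), 17.171037673950195)
can_white 0.73 0.14450356529669856 ((550.0244140625, 136.05722045898438), 16.943994522094727)
can_blue 0.74 0.016242688997416432 ((492.281005859375, -247.02639770507812), 49.529788970947266)
```

View pics/c2.png

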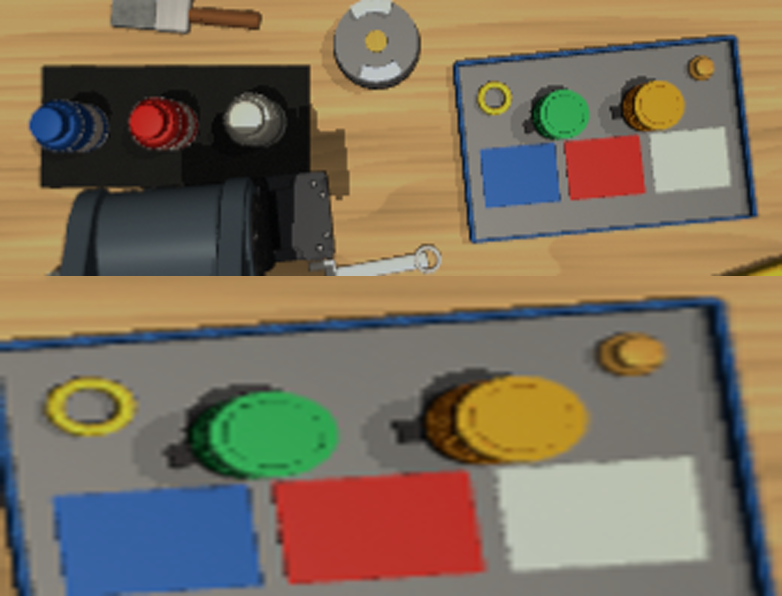

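Blue, red and white stand on the mat at crop (55,125), (155,125) and (250,120). The pads are now fully visible, and the amber lug tip shows at about (393,430) in the lower crop.

Emit:
apply_moves(plan=[0.2,-0.86,0,0,0.2,-0.86,0,0,0.2,-0.86,0,0,0.2,-0.86,0,0,0.2,-0.86,0,0,0.2,-0.86,0,0,0.2,-0.86,0,0,0.2,-0.86,0,0,0.2,-0.86,0,0,0.28,-0.86,0,0,0,0,0,0,0,0,0,0])

```text
time_s: 19.77
position: [0.5554, -0.2921, 0.1812]
tcp_rot: [[-0.997, -0.079, -0.002], [-0.079, 0.997, 0.002], [0.001, 0.002, -1.0]]
force: [0.3, 0.5, -0.5]
opening: 0.796
grasp_force: 0.0
```

Run:
```python
from h import *
print('lug tip',at_z('top',[[425.5,208.5]],.015))
p=cv2.imread('pics/t2.png').astype(int)[:,:,::-1]; R,G,B=[p[:,:,k] for k in range(3)]
box=np.zeros(R.shape,bool); box[210:255,362:480]=1
for n,m in (('red',(R>140)&(G<90)),('blue',(B>R+50)&(B>140)),('white',(R>165)&(B>145))):
    m=(m&box).astype(np.uint8); k,l,s,c=cv2.connectedComponentsWithStats(m); i=1+s[1:,4].argmax()
    v,u=np.nonzero(l==i); X=at_z('top',np.c_[u,v],.012)[:,:2]; print(n,s[i,4],cv2.minAreaRect((X*1000).astype(np.float32)),X.mean(0))
save('wrist','w1'); print(bot.read_state()['position'])
```

```text
lug tip [[ 0.55254078 -0.25721756  0.015     ]]
red 840 ((491.4411315917969, -248.10708618164062), (66.46932220458984, 84.04988861083984), 4.227230548858643) [ 0.49117585 -0.24832343]
blue 796 ((484.162353515625, -153.3897247314453), (65.33077239990234, 81.8514633178711), 3.9040205478668213) [ 0.48405824 -0.1531632 ]
white 814 ((498.2892761230469, -342.52838134765625), (64.57064056396484, 82.23226928710938), 4.332523345947266) [ 0.49836121 -0.34271088]
[ 0.55527953 -0.29149303  0.18135734]
```

View pics/w1.png

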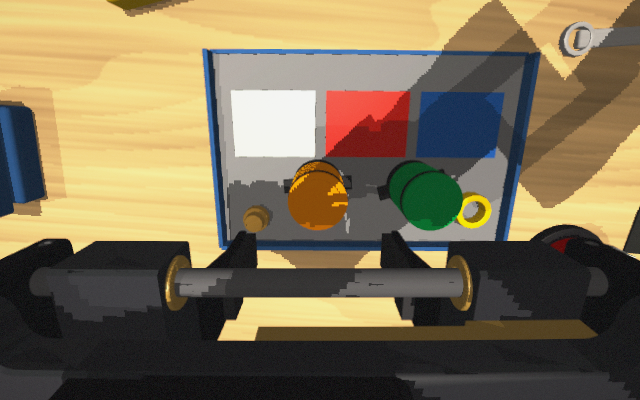

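Wrist view: the amber module sits between the fingers at about (318,200), with its lugs at (287,186) and (348,183), roughly along the row. Green is clear at (425,195).

Emit:
apply_moves(plan=[0.04,0,-0.4,0,0,0,-0.8,0,0,0,-0.8,0,0,0,-0.6,0,0,0,-0.28,0,0,0,0,0,0,0,0,0])

```text
time_s: 20.7
position: [0.5588, -0.2928, 0.0394]
tcp_rot: [[-0.997, -0.08, 0.002], [-0.08, 0.997, -0.001], [-0.002, -0.002, -1.0]]
force: [1.4, -0.6, 0.1]
opening: 0.799
grasp_force: 0.0
```

Emit:
apply_moves(plan=[0,0,0,0,0,0,0,0,0,0,0,0,0,0,0,0], grip=1)

```text
time_s: 21.2
position: [0.5581, -0.2928, 0.0388]
tcp_rot: [[-0.997, -0.079, 0.001], [-0.079, 0.997, -0.001], [-0.001, -0.001, -1.0]]
force: [-0.4, 0.6, 4.5]
opening: 0.592
grasp_force: 30.0
```

Run:
```python
from h import *
import json
print(at_z('top',[[425.5,208.5]],.015))
# lug angle from w1 (tcp pose then)
class S(dict): pass
st=dict(position=[.5553,-.2915,.1814],tcp_rot=np.array([[-0.997,-0.079,-0.002],[-0.079,0.997,0.002],[0.001,0.002,-1.0]]))
X=at_z('wrist',[[285,187],[352,183]],.017,st); print(X); D=X[1]-X[0]; print(np.degrees(np.arctan2(D[1],D[0])),np.linalg.norm(D))
```

```text
[[ 0.55254078 -0.25721756  0.015     ]]
[[ 0.56184497 -0.32541232  0.017     ]
 [ 0.55197336 -0.25504808  0.017     ]]
97.98607290614777 0.07105332314542048
```

Emit:
apply_moves(plan=[0,0,0.5,0,0,0,0.8,0,0,0,0.7,0,0.22,0.8,0,0,0.22,0.86,0,0,0.22,0.86,0,0,0.22,0.86,0,0,0.22,0.86,0,0,0.22,0.86,0,0,0.22,0.86,0,0,0,0,0,0,0,0,0,0])

```text
time_s: 22.7
position: [0.6343, 0.0053, 0.1375]
tcp_rot: [[-0.997, -0.08, -0.001], [-0.08, 0.997, -0.0], [0.001, -0.0, -1.0]]
force: [-0.9, -0.1, -1.9]
opening: 0.592
grasp_force: 30.0
```

Run:
```python
from h import *
st=bot.read_state(); print(st['position'],st['opening'])
p,d=save('wrist','w2'); p2,d2=save('scene','s2'); save('top','t3')
cv2.imwrite('pics/c3.png',np.vstack([p[100:400,80:560],cv2.resize(p2[150:300,180:420],(480,300))])[:,:,::-1])
P=cloud('wrist',d,np.ones(d.shape,bool),st); print(P[:,2].min())
np.savez('w2.npz',d=d,pos=st['position'],rot=st['tcp_rot'])
```

```text
[0.63433986 0.00525478 0.13750081] 0.592147196699115
-0.004698569142208953
```

View pics/c3.png

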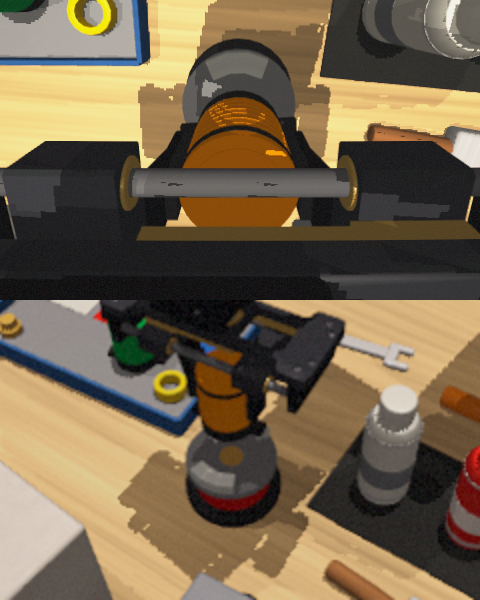

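The module is held straight above the socket: wrist crop (240,170) over the lamp at (240,85), scene crop (222,390) over (233,470). I'll fit both cylinders in each camera's depth to get the offset.

Run:
```python
from h import *
from scipy.optimize import least_squares
def fit(P,r,c0):
    for _ in range(4):
        e=abs(np.hypot(*(P[:,:2]-c0).T)-r); Q=P[e<max(.004,.012/(_+1))]
        c0=least_squares(lambda c:np.hypot(*(Q[:,:2]-c).T)-r,c0,loss='soft_l1',f_scale=.001).x
    return c0.round(4),len(Q),np.abs(np.hypot(*(Q[:,:2]-c0).T)-r).mean().round(4)
w=np.load('w2.npz'); stw=dict(position=w['pos'],tcp_rot=w['rot'])
ps,ds=bot.capture('scene')
for cam,d,st in (('scene',ds,None),('wrist',w['d'],stw)):
    P=cloud(cam,d,np.ones(d.shape,bool),st)
    P=P[np.hypot(P[:,0]-.635,P[:,1]-.005)<.06]
    sc=P[(P[:,2]>.035)&(P[:,2]<.050)]; 
    mo=P[(P[:,2]>.118)&(P[:,2]<.15)]
    if cam=='wrist': mo=mo[(abs(mo[:,1]-.005)<.02)]
    print(cam,len(sc),len(mo)); 
    for z0 in (.03,.04): 
        q=P[(P[:,2]>z0)&(P[:,2]<z0+.012)]; print('  lamp',fit(q,.046,np.array([.635,.005])))
    for z0 in (.117,.127,.137,.147):
        q=P[(P[:,2]>z0)&(P[:,2]<z0+.012)&(abs(P[:,1]-.005)<.022)]; print('  mod',z0,fit(q,.026,np.array([.634,.005])) if len(q)>20 else len(q))
```

```text
scene 33 346
  lamp (array([ 0.6273, -0.0013]), 32, np.float64(0.0006))
  lamp (array([0.633, 0.004]), 55, np.float64(0.0005))
  mod 0.117 (array([0.6321, 0.0031]), 86, np.float64(0.0005))
  mod 0.127 (array([0.6319, 0.0031]), 84, np.float64(0.0005))
  mod 0.137 (array([0.6321, 0.0031]), 88, np.float64(0.0004))
  mod 0.147 (array([0.632 , 0.0034]), 92, np.float64(0.0005))
wrist 42 1184
  lamp (array([0.635, 0.005]), 0, np.float64(nan))
  lamp (array([0.6345, 0.0058]), 70, np.float64(0.0001))
  mod 0.117 (array([0.6327, 0.0059]), 410, np.float64(0.0002))
  mod 0.127 (array([0.6329, 0.0059]), 445, np.float64(0.0002))
  mod 0.137 (array([0.6329, 0.0059]), 572, np.float64(0.0002))
  mod 0.147 (array([0.633 , 0.0059]), 588, np.float64(0.0002))<stdin>:7: RuntimeWarning: Mean of empty slice.
  ret = ret.dtype.type(ret / rcount)
```

Emit:
apply_moves(plan=[0.03,0.01,0,0,0,0,-0.4,0,0,0,-0.3,0,0,0,-0.2,0,0,0,-0.15,0,0,0,0,0,0,0,0,0])

```text
time_s: 23.78
position: [0.6368, 0.006, 0.0859]
tcp_rot: [[-0.997, -0.079, 0.001], [-0.079, 0.997, -0.0], [-0.001, -0.0, -1.0]]
force: [-0.1, 0.1, -1.3]
opening: 0.594
grasp_force: 30.0
```

Emit:
apply_moves(plan=[0,0,-0.06,0,0,0,-0.02,0,0,0,0,0,0,0,0,0])

```text
time_s: 24.28
position: [0.6364, 0.006, 0.0818]
tcp_rot: [[-0.997, -0.079, 0.0], [-0.079, 0.997, -0.0], [-0.0, -0.0, -1.0]]
force: [0.5, 1.3, 0.8]
opening: 0.591
grasp_force: 30.0
```

Emit:
apply_moves(plan=[0,0,0,-0.8,0,0,0,-0.8,0,0,0,-0.8,0,0,0,-0.8,0,0,0,-0.8,0,0,0,-0.8,0,0,0,-0.8,0,0,0,-0.8,0,0,0,-0.8,0,0,0,-0.8,0,0,0,-0.8,0,0,0,-0.3])

```text
time_s: 25.78
position: [0.6365, 0.0056, 0.0818]
tcp_rot: [[-0.06, 0.998, 0.0], [0.998, 0.06, -0.001], [-0.001, 0.0, -1.0]]
force: [0.0, -1.4, 0.0]
opening: 0.593
grasp_force: 30.0
```

Emit:
apply_moves(plan=[0,0,0,0,0,0,0,0])

```text
time_s: 26.02
position: [0.6365, 0.0058, 0.0818]
tcp_rot: [[-0.063, 0.998, 0.0], [0.998, 0.063, -0.0], [-0.0, 0.0, -1.0]]
force: [-0.9, -0.1, 2.4]
opening: 0.59
grasp_force: 30.0
```

Emit:
apply_moves(plan=[0,0,0,0,0,0,0,0,0,0,0,0,0,0,0.4,0,0,0,0.8,0,0,0,0.9,0,-0.8,0.4,0,0.8,-0.8,0.4,0,0.8,-0.8,0.4,0,0.8,-0.8,0.4,0,0.8,0,0.4,0,0.8,0,0.4,0,0.8], grip=-0.6)

```text
time_s: 27.52
position: [0.4758, 0.1267, 0.1869]
tcp_rot: [[-0.786, 0.618, 0.001], [0.618, 0.786, 0.0], [-0.0, 0.0, -1.0]]
force: [0.2, -0.4, 0.4]
opening: 0.803
grasp_force: 0.0
```

Emit:
apply_moves(plan=[0,0,0,0.8,0,0,0,0.8,0,0,0,0.8,0,0,0,0.8,0,0,0,0.8,0,0,0,0.3,0,0,0,0])

```text
time_s: 28.4
position: [0.4763, 0.126, 0.1866]
tcp_rot: [[-0.997, -0.078, 0.0], [-0.078, 0.997, 0.0], [-0.0, 0.0, -1.0]]
force: [-0.1, -0.2, 1.2]
opening: 0.801
grasp_force: 0.0
```

Run:
```python
from h import *
st=bot.read_state(); print(st['position'],st['tcp_rot'][:,1])
p,d=save('top','t4'); p2,d2=save('scene','s4')
for n in ['module_amber','module_green','can_red','can_white','can_blue']:
    for L in bot.outline_of('top',n)[:1]:
        P=cloud('top',d,L['mask']); zt=np.percentile(P[:,2],90);Q=P[P[:,2]>zt-.006]; print(n,L['p'],zt,cv2.minEnclosingCircle((Q[:,:2]*1000).astype(np.float32)))
a=cv2.resize(p[130:280,160:500],(680,300),interpolation=cv2.INTER_CUBIC); b=cv2.resize(p2[150:300,180:520],(680,300),interpolation=cv2.INTER_CUBIC)
cv2.imwrite('pics/c4.png',np.vstack([a,b])[:,:,::-1])
```

```text
[0.47634883 0.12604832 0.18663359] [-7.84900197e-02  9.96914894e-01  1.08022221e-04]
module_amber 0.74 0.12751313266708036 ((635.40185546875, 5.90169095993042), 26.016286849975586)
module_green 0.69 0.08489162275511908 ((548.9817504882812, -192.72303771972656), 26.07799530029297)
can_red 0.98 0.14341484921508552 ((548.6151733398438, 235.63153076171875), 16.938127517700195)
can_white 0.66 0.14370061807321188 ((550.1680297851562, 136.1605682373047), 17.175453186035156)
can_blue 0.86 0.143058644446241 ((548.0297241210938, 336.6878967285156), 16.945392608642578)
```

View pics/c4.png

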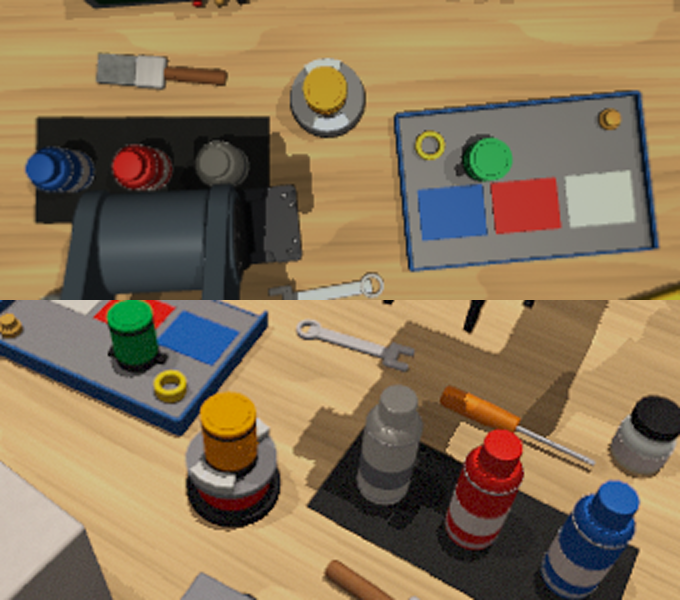

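The amber module is seated in the lamp (lower crop (228,430)) with its lugs hidden under the claws and no can disturbed. Next is putting the cans back, starting with white.

Emit:
apply_moves(plan=[0.75,0.11,0,0,0.75,0.12,0,0,0,0,-0.3,0,0,0,-0.8,0,0,0,-0.7,0,0,0,-0.29,0,0,0,0,0])

```text
time_s: 29.62
position: [0.5501, 0.1374, 0.0811]
tcp_rot: [[-0.997, -0.079, -0.003], [-0.079, 0.997, -0.0], [0.003, 0.0, -1.0]]
force: [-0.3, -0.2, 0.8]
opening: 0.802
grasp_force: 0.0
```

Emit:
apply_moves(plan=[0,0,0,0,0,0,0,0,0,0,0,0,0,0,0.6,0,0,0,0.8,0,0,-0.4,0.6,0,-0.15,-0.9,0,0,-0.15,-1,0,0,-0.15,-1,0,0,-0.15,-1,0,0,-0.15,-1,0,0,-0.15,-1,0,0], grip=1)

```text
time_s: 31.12
position: [0.5057, -0.1789, 0.1822]
tcp_rot: [[-0.997, -0.079, 0.0], [-0.079, 0.997, 0.0], [-0.0, 0.0, -1.0]]
force: [0.9, 0.6, -1.7]
opening: 0.608
grasp_force: 30.0
```

Emit:
apply_moves(plan=[-0.15,-1,0,0,0,-1,0,0,0,-0.9,0,0,0,-0.4,0,0,0,0,-0.5,0,0,0,-0.7,0,0,0,-0.4,0,0,0,0,0,0,0,0,0])

```text
time_s: 32.25
position: [0.4994, -0.3423, 0.1028]
tcp_rot: [[-0.997, -0.08, 0.001], [-0.08, 0.997, -0.001], [-0.001, -0.001, -1.0]]
force: [-0.2, 0.7, -2.1]
opening: 0.61
grasp_force: 30.0
```

Emit:
apply_moves(plan=[0,0,-0.17,0,0,0,-0.05,0,0,0,0,0,0,0,0,0])

```text
time_s: 32.75
position: [0.4991, -0.3426, 0.0923]
tcp_rot: [[-0.997, -0.079, 0.001], [-0.079, 0.997, -0.0], [-0.001, -0.001, -1.0]]
force: [-0.2, 0.9, 6.8]
opening: 0.608
grasp_force: 30.0
```

Emit:
apply_moves(plan=[0,0,0,0,0,0,0,0,0,0,0,0,0,0,0.7,0,0,0,0.8,0,0,0,0.8,0], grip=-0.6)

```text
time_s: 33.5
position: [0.4987, -0.3424, 0.2068]
tcp_rot: [[-0.997, -0.079, -0.0], [-0.079, 0.997, 0.0], [0.0, 0.001, -1.0]]
force: [-0.2, -0.7, -0.7]
opening: 0.802
grasp_force: 0.0
```

Emit:
apply_moves(plan=[0.09,0.96,0,0,0.09,0.97,0,0,0.09,0.97,0,0,0.09,0.97,0,0,0.09,0.97,0,0,0.09,0.97,0,0,0.09,0.97,0,0,0.09,0.97,0,0,0.09,0.97,0,0,0.09,0.97,0,0,0.09,0.96,0,0,0.03,0.94,0,0])

```text
time_s: 35.0
position: [0.55, 0.2386, 0.2059]
tcp_rot: [[-0.997, -0.079, 0.0], [-0.079, 0.997, -0.0], [-0.0, -0.0, -1.0]]
force: [1.3, 0.4, -0.3]
opening: 0.799
grasp_force: 0.0
```

Emit:
apply_moves(plan=[0,0,0,0,0,0,-0.6,0,0,0,-0.8,0,0,0,-0.7,0,0,0,-0.38,0,0,0,0,0])

```text
time_s: 35.75
position: [0.5486, 0.2355, 0.0804]
tcp_rot: [[-0.997, -0.078, -0.004], [-0.078, 0.997, -0.001], [0.004, -0.001, -1.0]]
force: [-0.3, 0.3, 0.4]
opening: 0.799
grasp_force: 0.0
```

Emit:
apply_moves(plan=[0,0,0,0,0,0,0,0,0,0,0,0,0,0,0.6,0,0,0,0.8,0,0,-0.4,0.6,0,-0.15,-0.9,0,0,-0.15,-1,0,0,-0.15,-1,0,0,-0.15,-1,0,0,-0.15,-1,0,0,-0.15,-1,0,0], grip=1)

```text
time_s: 37.25
position: [0.5044, -0.0795, 0.1824]
tcp_rot: [[-0.997, -0.079, 0.001], [-0.079, 0.997, -0.0], [-0.0, -0.0, -1.0]]
force: [0.0, -0.5, -1.0]
opening: 0.612
grasp_force: 30.0
```

Emit:
apply_moves(plan=[-0.15,-1,0,0,-0.12,-1,0,0,0,-0.93,0,0,0,-0.4,0,0,0,0,-0.5,0,0,0,-0.7,0,0,0,-0.42,0,0,0,-0.15,0,0,0,-0.05,0,0,0,0,0,0,0,0,0])

```text
time_s: 38.62
position: [0.4908, -0.243, 0.0924]
tcp_rot: [[-0.997, -0.08, -0.001], [-0.08, 0.997, 0.002], [0.001, 0.002, -1.0]]
force: [-2.6, 3.2, 5.6]
opening: 0.61
grasp_force: 30.0
```

Emit:
apply_moves(plan=[0,0,0,0,0,0,0,0,0,0,0,0,0,0,0.7,0,0,0,0.8,0,0,0,0.8,0], grip=-0.6)

```text
time_s: 39.38
position: [0.4913, -0.2446, 0.207]
tcp_rot: [[-0.997, -0.079, -0.0], [-0.079, 0.997, 0.0], [0.0, 0.0, -1.0]]
force: [0.6, 0.6, -0.0]
opening: 0.799
grasp_force: 0.0
```

Emit:
apply_moves(plan=[0.1,0.97,0,0,0.1,0.97,0,0,0.1,0.97,0,0,0.1,0.97,0,0,0.1,0.97,0,0,0.1,0.97,0,0,0.1,0.97,0,0,0.1,0.97,0,0,0.1,0.97,0,0,0.1,0.97,0,0,0.1,0.97,0,0,0.06,0.98,0,0])

```text
time_s: 40.88
position: [0.5497, 0.3396, 0.2059]
tcp_rot: [[-0.997, -0.079, 0.001], [-0.079, 0.997, -0.0], [-0.001, -0.0, -1.0]]
force: [0.5, 0.1, 0.5]
opening: 0.797
grasp_force: 0.0
```

Emit:
apply_moves(plan=[0,0,0,0,0,0,-0.6,0,0,0,-0.8,0,0,0,-0.7,0,0,0,-0.38,0,0,0,0,0])

```text
time_s: 41.62
position: [0.5486, 0.3369, 0.0808]
tcp_rot: [[-0.997, -0.078, -0.003], [-0.078, 0.997, -0.001], [0.003, -0.001, -1.0]]
force: [-0.1, -0.5, 0.1]
opening: 0.808
grasp_force: 0.0
```

Emit:
apply_moves(plan=[0,0,0,0,0,0,0,0,0,0,0,0,0,0,0.6,0,0,0,0.8,0,0,-0.4,0.6,0,-0.15,-0.9,0,0,-0.15,-1,0,0,-0.15,-1,0,0,-0.15,-1,0,0,-0.15,-1,0,0,-0.15,-1,0,0], grip=1)

```text
time_s: 43.12
position: [0.5038, 0.0215, 0.1823]
tcp_rot: [[-0.997, -0.08, 0.0], [-0.08, 0.997, -0.0], [-0.0, -0.0, -1.0]]
force: [1.0, -0.1, -2.3]
opening: 0.613
grasp_force: 30.0
```

Emit:
apply_moves(plan=[-0.15,-1,0,0,-0.15,-1,0,0,-0.09,-1,0,0,0,-0.5,0,0,0,0,-0.5,0,0,0,-0.7,0,0,0,-0.42,0,0,0,-0.15,0,0,0,-0.05,0,0,0,0,0,0,0,0,0])

```text
time_s: 44.5
position: [0.4845, -0.1514, 0.0926]
tcp_rot: [[-0.997, -0.079, -0.0], [-0.079, 0.997, 0.0], [0.0, 0.001, -1.0]]
force: [-2.7, 0.9, 4.9]
opening: 0.613
grasp_force: 30.0
```

Emit:
apply_moves(plan=[0,0,0,0,0,0,0,0,0,0,0,0,0,0,0.7,0,0,0,0.8,0,0,0,0.8,0,0,1,0,0,0,1,0,0,0,1,0,0,0,1,0,0,0,1,0,0], grip=-0.6)

```text
time_s: 45.88
position: [0.4849, 0.0994, 0.2061]
tcp_rot: [[-0.997, -0.079, 0.001], [-0.079, 0.997, -0.0], [-0.001, -0.0, -1.0]]
force: [0.3, 0.5, -0.0]
opening: 0.799
grasp_force: 0.0
```

Emit:
apply_moves(plan=[-0.4,0.5,0,0,0,0,0,0,0,0,0,0])

```text
time_s: 46.25
position: [0.4657, 0.1225, 0.2062]
tcp_rot: [[-0.997, -0.079, 0.001], [-0.079, 0.997, -0.0], [-0.001, -0.001, -1.0]]
force: [-0.2, 0.6, -0.2]
opening: 0.801
grasp_force: 0.0
```

Run:
```python
from h import *
p,d=save('top','t5'); p2,d2=save('scene','s5')
for n in ['module_amber','module_green','can_red','can_white','can_blue']:
    for L in bot.outline_of('top',n)[:1]:
        P=cloud('top',d,L['mask']); zt=np.percentile(P[:,2],90);Q=P[P[:,2]>zt-.006]; print(n,L['p'],zt,cv2.minEnclosingCircle((Q[:,:2]*1000).astype(np.float32)))
a=cv2.resize(p[130:280,160:500],(680,300),interpolation=cv2.INTER_CUBIC); b=cv2.resize(p2[80:280,120:460],(510,300),interpolation=cv2.INTER_CUBIC)
cv2.imwrite('pics/c5.png',np.vstack([a,cv2.copyMakeBorder(b,0,0,0,170,cv2.BORDER_CONSTANT)])[:,:,::-1])
```

```text
module_amber 0.61 0.1277421925103431 ((636.093505859375, 5.886781692504883), 26.053424835205078)
module_green 0.75 0.08473744269569916 ((549.9201049804688, -193.1572265625), 25.540197372436523)
can_red 0.82 0.15278536903996487 ((488.28558349609375, -242.7401580810547), 17.467510223388672)
can_white 0.73 0.15252678126729272 ((496.9721984863281, -342.0056457519531), 17.40424156188965)
can_blue 0.65 0.15295985811697355 ((481.75653076171875, -150.90908813476562), 17.13455581665039)
```

View pics/c5.png

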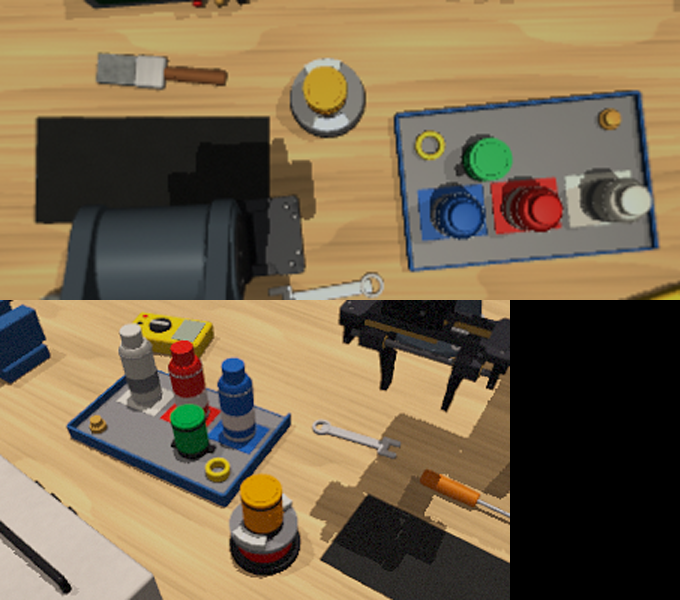

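Every can stands on its own rectangle, within about 6 mm of centre. The amber module is seated and locked, green hasn't moved, and the gripper is clear.

```bash
python3 -c "
from rig import bot
print(bot.hand_in())"
```

```text
the job is handed in; nothing more can be done
None
```

I handed the job in at about 46 s: the amber module is seated and turned home in the lamp socket, each can is upright within about 6 mm of its own rectangle's centre, and green stayed put. These are my camera checks, because the hand-in returned no verdict.

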